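# Seat the trimming chuck in the leaning stand and tap it home

### The arm

A 6-joint arm with a two-finger parallel gripper is mounted at the origin on the work surface. World frame = base frame: x ahead of the robot, y to its left, z up, the work surface at z = 0. Lengths are in mm, angles in rad, forces in N, time in s.
With the tool pointing down it reaches from about 300 to 775 mm from the base axis. Payload 14.6 kg.
Tool frame: the origin (TCP) lies at the very end of the fingers, on their centre line; the grasp point (between the pads) lies 19 mm behind it (manip.pinch_z is the distance from the TCP to the grasp point, in mm); z points along the fingers, y is the line along which they close (so a half turn about z gives the same grasp; the last joint's range is limited). The gripper opens to 85 mm and grips with 20 to 120 N. Pads are 22 mm wide; open, the fingers measure 114 mm over their backs; the gripper's body (76 mm by 85 mm) begins 54 mm behind the grasp point. The pads swing forward as they close: fully open they stand 13 mm farther back than shut.
Start: joints at [1.088, 0.3, 1.521, -0, 1.321, -0.067], TCP at [222.153, 503.128, 231.281] pointing down, gripper open.
Joint ranges: [-3.03, 3.03], [-0.79, 2.21], [0.23, 2.52], [-1.04, 4.18], [0, 3.07], [-2.55, 2.55]. Speed limits (rad/s): [2.22, 2.22, 2.57, 3.14, 3.14, 3.14].

### API

Orientations are given as a rotation vector (axis times angle).
In Python, from workcell import manip gives the robot as it stands. Calls block until the motion is done:
- manip.move_to(position, orientation): joint-space move of the TCP to a pose.
- manip.move_straight(position, orientation=None, velocity=150, force_limit=None): straight line of the TCP; orientation=None keeps the orientation; velocity is the mean speed in mm/s. With force_limit (N) it stops when the force on the tool has changed by that much, and returns True; else False.
- manip.move_joints(angles): joint-space move.
- manip.grip(opening): finger opening in mm; the grip force is fixed at half the most; returns when the fingers have stopped.
- manip.hold(seconds).
- manip.inverse_kinematics(position, orientation): joint angles nearest the present ones, or None.
- manip.get_obs(): the state.
- manip.read_camera(name): name is "side" or "top" or "wrist"; returns a dict with "image" (480x640x3 uint8, red, green, blue), "range_z" (480x640 float32, mm along the optical axis (not along the pixel's ray), 0 where there is no reading), "mtx" (3x3 intrinsics, pixels), "distortion" ([k1, k2, p1, p2, k3] as OpenCV has them; the pictures are not rectified), "R" (3x3) and "t" (3): a world point X has camera coordinates R X + t; the wrist camera has in their place "mount" (4x4, takes a point from camera to tool coordinates, whose origin is the TCP and whose axes are the flange's). Camera axes: x right, y down, z forward; pixel columns grow to the right and rows downward; lengths in mm; the calibration is good to about 2 mm. A picture is of the moment at which its call begins: read the wrist's pose just before it.
A pose or a line that the arm cannot do raises manip.MotionError and nothing moves.
- manip.hand_in(): hands the job in; it is judged then, once.
The state is a dict: "time_s": time; "joint_positions": joint angles; "qvel": joint speeds; "tau": joint torques, N m; "position": TCP position; "tcp_rot": TCP orientation; "force": force on the tool from outside, world axes, zero at the start; "ft_torque": the same for the moment, N m; "width": finger opening in mm; "grip_force": force on a finger pad.
Only numpy, scipy, OpenCV 4.12 (cv2) and the standard library are available. Lean on these libraries where they do the work, as an engineer would, in place of code of your own. Each camera call takes 0.05 s, during which the arm holds its last target. There are 200 camera calls.

### The job

Take the wooden chuck with the orange top out of the rack, stand its tapered shank loosely in the brass sleeve of the leaning stand, in line with the socket, and let go of it before driving the sleeve down. Then tap or press on the chuck's top until the brass sleeve has gone right down flush with the socket's face and the taper is locked fully home. Leave the grey chuck, the bowl and the vase where they stand.

Things in the scene. Friction and masses are not known exactly. Their poses are not given: they have to be found in the camera images.
- chuck: Pale wooden cylinder, 44 mm in diameter, 60 mm tall with its flat orange top, on a steel tapered shank 46 mm long (30 mm across at the shoulder, 18 mm at the tip); about 0.25 kg. Origin: centre of the shoulder where wood meets shank; z along its axis to the orange top (z = +60 mm). Yaw means nothing. Starts upright in one of the rack's two holes, shoulder resting on the rack's top.
- spare_chuck: A second chuck of the same shape and size, grey with a blue top, in the rack's other hole. To be left there.
- rack: Fixed wooden rack, 90 mm (x) by 210 mm (y) by 60 mm high, origin at the centre of its underside; two holes 35 mm in diameter right through its 18 mm top board, at y = -55 and +55 mm in its frame. The heads of the two chucks stand 60 mm above its top.
- stand: Fixed blue stand, base plate 150 (x) by 130 (y) by 16 mm, origin at the centre of its underside. Two upright cheeks (outer faces at y = +-47 mm, 110 mm high, bosses out to +-55 mm) carry the aluminium tilting head, hinged on a level axis along the stand's y, 88 mm above the table.
- tilt_head (a joint): Lean of the aluminium head and its socket from vertical, in rad; at a positive value the socket's mouth leans towards the stand's -x side. The hinge is firmly clamped (slips only above 8 N m): leave it as set, somewhere between 0.38 and 0.60 rad.
- socket_face (a point): Centre of the flat upper face of the aluminium head (62 mm outer diameter), 45 mm from the hinge along the socket's axis. Its z axis is the socket's axis, pointing out of the mouth; its y axis is the hinge axis.
- sleeve_rim (a point): Centre of the upper rim of the brass sleeve in the socket (44 mm outer diameter); axes as socket_face. 8 mm above the socket face at the start, flush with it when home. Its tapered bore (31 mm across at the rim, 19 mm at the floor 45 mm below) takes the shank with 0.6 mm play each side; with the shank on the floor the chuck's shoulder is 1 mm above this rim.
- sleeve (a joint): How far the sleeve has been driven down along the socket's axis, in m: 0 at the start, 0.008 at the end stop (home, locked). It moves stiffly, at about 10 N along the axis, more if fast (40 N per m/s); a chuck's weight does not move it. No spring: it stays where it is left.
- bowl: Loose pinkish bowl, 90 mm across, 45 mm high, origin at the centre of its underside. Bystander.
- vase: Loose clay-coloured vase, 105 mm across, 166 mm high, origin at the centre of its underside. Bystander.

How it is judged:
By the outcome, as a careful person would: the job done as asked, in the order asked, and still so for the second after the job is handed in, with the robot touching nothing.
It also fails if it takes over 45 s, if anything falls off the work surface, if the arm or the gripper's body presses on something with over 40 N, if the wrist force passes 120 N, or if a joint passes its speed limit or range.

## Working session

There is one attempt and no reset: what is moved stays moved. The work goes in short steps, each a Python script; the robot and the scene stay as the last script left them, time stands still between calls to the robot, and variables do not carry over. Pictures are saved under pics/ and viewed, at most 10 in all, crops included, and the job is handed in when it is done.

```bash
mkdir -p pics; cat > h.py <<'E'
import numpy as np, cv2, pickle
from workcell import manip
from scipy.spatial.transform import Rotation as Ro
def snap(name, tag):
    o=manip.get_obs(); c=manip.read_camera(name); c['obs']=o
    cv2.imwrite(f'pics/{tag}.png', c['image'][:,:,::-1]); pickle.dump(c,open(f'{tag}.pkl','wb')); return c
def cloud(c):
    h,w=c['range_z'].shape; v,u=np.mgrid[0:h,0:w]
    p=cv2.undistortPoints(np.stack([u,v],-1).reshape(-1,1,2).astype(float),c['mtx'],np.array(c['distortion'],float)).reshape(h,w,2)
    P=np.concatenate([p,np.ones((h,w,1))],-1)*c['range_z'][...,None]
    if 'mount' in c:
        M=np.array(c['mount']); P=P@M[:3,:3].T+M[:3,3]
        return P@Ro.from_rotvec(c['obs']['tcp_rot']).as_matrix().T+c['obs']['position']
    return (P-np.array(c['t']))@np.array(c['R'])
E
python3 - <<'E'
from h import *
a=snap('top','top0'); b=snap('side','side0')
o=manip.get_obs(); print(o)
cv2.imwrite('pics/both.png',cv2.resize(np.vstack([a['image'],b['image']])[:,:,::-1],(400,600)))
for c in(a,b):print(-np.array(c['R']).T@c['t'])
E
```

```text
{'time_s': 0.1, 'joint_positions': array([ 1.08842309e+00,  3.00410248e-01,  1.52153100e+00,  1.94350324e-05,
        1.32071590e+00, -6.65860038e-02]), 'qvel': array([-1.14829050e-03, -1.39311157e-05, -1.08143500e-03,  3.87980535e-04,
       -1.32269611e-03, -1.04365333e-03]), 'tau': array([-4.38006173e-04, -5.44384146e+01, -3.62366474e+01, -1.00011930e-04,
        3.13316348e-03, -1.74131958e-05]), 'position': array([222.04083798, 502.94978017, 230.77588647]), 'tcp_rot': array([-6.48366654e-01, -3.07364537e+00,  1.60132554e-03]), 'force': array([-0.09669606,  0.4016538 , -0.45306461]), 'ft_torque': array([-0.02490126,  0.0298633 , -0.02062829]), 'grip_force': 0.0, 'width': 85.00600551719211}
[479.51591332  16.70872614 889.08168673]
[559.74951843 754.40537876 662.53514438]
```

View pics/top0.png

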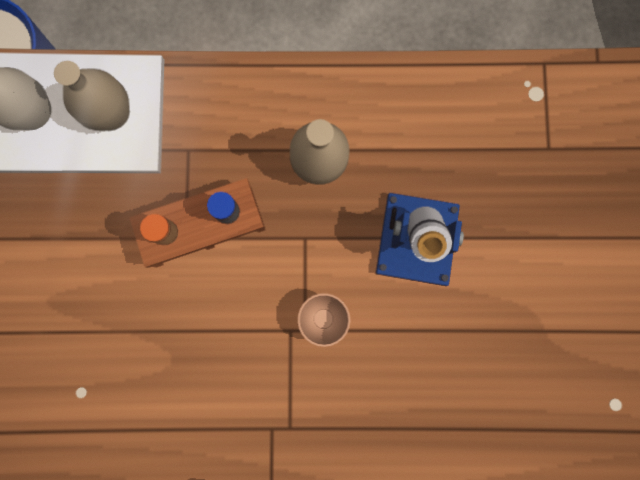

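View pics/side0.png

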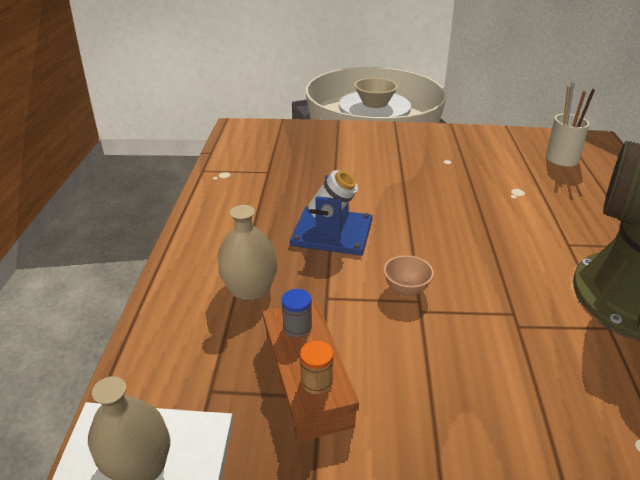

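The top view shows the orange chuck at about (155,228), the blue one at (222,207), the sleeve mouth at (431,246), the bowl at (323,320) and the vase at (320,150). The side view shows the socket leaning towards the robot. Next I'll measure these from the depth data.

```bash
python3 - <<'E'
from h import *
for n in('top0','side0'):
    c=pickle.load(open(n+'.pkl','rb')); P=cloud(c); hsv=cv2.cvtColor(c['image'],cv2.COLOR_RGB2HSV); H,S,V=[hsv[...,i].astype(int) for i in range(3)]
    z=P[...,2]; ok=c['range_z']>0
    def rep(l,m):
        Q=P[m&ok]; print(n,l,len(Q),np.median(Q,0).round(1),Q.min(0).round(),Q.max(0).round(), 'mid',((Q.min(0)+Q.max(0))/2).round(1))
    box={'orange':(H<12)&(S>200)&(V>150)&(z>110)&(z<130),'bluetop':(H>105)&(H<125)&(S>180)&(z>110)&(z<130)&(P[...,1]>100)}
    for k,m in box.items(): rep(k,m)
    m=(H>105)&(H<130)&(S>120)&(z>8)&(z<24)&(P[...,1]<100)&ok
    Q=P[m][:,:2].astype(np.float32); print('base',cv2.minAreaRect(Q), np.median(P[m][:,2]))
    rep('vase',(z>30)&(z<180)&(abs(P[...,0]-640)<80)&(abs(P[...,1]-20)<60) & (P[...,0]>580))
    rep('bowl',(z>20)&(z<60)&(P[...,0]<430)&(P[...,0]>280)&(abs(P[...,1])<80))
    st=ok&(z>60)&(P[...,1]<-80)&(P[...,1]>-250)&(P[...,0]>380)
    rep('stand',st)
    rep('brass',st&(H>10)&(H<25)&(S>130)&(z>110))
    for uv in [(155,228),(222,207),(431,246),(323,320)] if n=='top0' else [(316,352),(346,180)]:
        print(uv,P[uv[1],uv[0]].round(1))
E
```

```text
return _methods._mean(a, axis=axis, dtype=dtype,
  ret = um.true_divide(
Traceback (most recent call last):
ValueError: zero-size array to reduction operation minimum which has no identity
```

```bash
python3 - <<'E'
from h import *
for n,L in [('top0',[(155,228),(222,207),(431,246),(323,320),(320,150),(320,132),(390,200),(455,208),(446,280),(380,272),(500,350)]),('side0',[(316,352),(297,300),(346,180),(245,214)])]:
    c=pickle.load(open(n+'.pkl','rb')); P=cloud(c); hsv=cv2.cvtColor(c['image'],cv2.COLOR_RGB2HSV)
    print((c['range_z']>0).mean())
    for u,v in L: print(n,(u,v),P[v,u].round(1),hsv[v,u],c['range_z'][v,u])
E
```

```text
0.9961295572916666
top0 (155, 228) [589.5 267.2 120.2] [ 10 188 209] 776.56683
top0 (222, 207) [622.6 162.3 122.3] [112 185 164] 778.78827
top0 (431, 246) [ 561.4 -171.3  105.3] [ 16 156 111] 787.89606
top0 (323, 320) [440.2   0.7   6.9] [ 12 100 212] 869.8442
top0 (320, 150) [713.1   6.5 130.5] [ 16  80 141] 782.2616
top0 (320, 132) [730.8   6.8 164.8] [ 17  72 187] 750.52246
top0 (390, 200) [ 654.4 -121.3   17.2] [120  50  66] 887.1434
top0 (455, 208) [ 638.5 -236.3   21.8] [160  10  76] 880.54553
top0 (446, 280) [ 510.  -215.4   22.1] [120  34  83] 863.82587
top0 (380, 272) [ 524.4 -100.6   17.8] [111 160 126] 869.8257
top0 (500, 350) [ 3.883e+02 -3.106e+02  2.000e-01] [ 12 146 148] 869.9262
0.995927734375
side0 (316, 352) [592.3 269.4 121.3] [ 12 218 230] 712.2208
side0 (297, 300) [626.4 168.5 119.6] [113 179 184] 796.0095
side0 (346, 180) [ 560.6 -181.   121.3] [ 18 173 156] 1072.9446
side0 (245, 214) [724.6  17.8 167.1] [ 19  79 199] 893.8576
```

The two cameras agree to about 3 mm on the orange top, at (590,268,121), which is the right height. Now a closer look with the wrist camera, first from above the chuck.

```bash
cat >> h.py <<'E'
def ori(z,ydir):
    z=np.array(z,float); z/=np.linalg.norm(z); y=np.array(ydir,float); y-=z*(y@z); y/=np.linalg.norm(y)
    return Ro.from_matrix(np.stack([np.cross(y,z),y,z],1)).as_rotvec()
E
python3 - <<'E'
from h import *
p=np.array([585,265.]); r=p/np.linalg.norm(p)
o=ori([0,0,-1],[*r,0])
manip.move_to([*(p-30*r),280],o); manip.hold(.3)
c=snap('wrist','w1'); print(np.array(c['mount']).round(3), c['obs']['position'], manip.get_obs()['joint_positions'])
P=cloud(c); hsv=cv2.cvtColor(c['image'],cv2.COLOR_RGB2HSV); m=(hsv[...,0]<14)&(hsv[...,1]>185)&(hsv[...,2]>120)&(P[...,2]>112)&(P[...,2]<128)
Q=P[m]; print(len(Q),Q.mean(0),np.median(Q,0),np.ptp(Q,0)); print(cv2.minEnclosingCircle(Q[:,:2].astype(np.float32)))
E
```

```text
[[  -0.      -0.963   -0.269   69.254]
 [   1.      -0.       0.      -0.169]
 [  -0.      -0.269    0.963 -142.688]
 [   0.       0.       0.       1.   ]] [557.41788347 253.07445306 280.00923479] [ 3.66121351e-01  4.11959954e-01  1.25817086e+00  1.95078893e-05
  1.47139967e+00 -5.98011676e-02]
1635 [590.72788585 270.47506058 120.0142472 ] [590.7204609  270.52854106 120.02102452] [43.10932149 43.56513297  5.55853757]
((590.9902954101562, 269.9288330078125), 21.940601348876953)
```

View pics/w1.png

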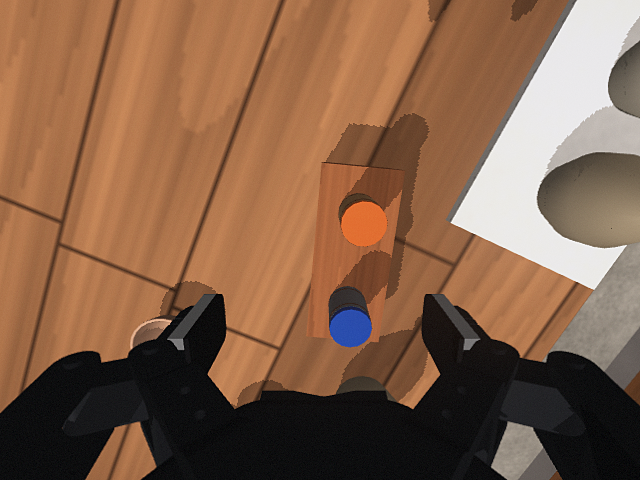

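The wrist view shows the orange top at about (363,223) and the blue one at (350,327). The circle fit gives the top at (590.9,270.1,120.0) with radius 21.9, which matches the chuck. Now I'll look at the socket along its approximate axis.

```bash
python3 - <<'E'
from h import *
xs=np.array([.987,-.16,0]); a=-.48*xs+np.array([0,0,.877])
f=np.array([558,-173,135]); o=ori(-a,xs); 
manip.move_to(f+170*a,o); manip.hold(.3)
c=snap('wrist','w2'); print(manip.get_obs()['joint_positions'])
P=cloud(c)
m=(np.linalg.norm(P-f,axis=-1)<60)
Q=P[m]; print(len(Q))
u,v=np.where(m)[1],np.where(m)[0]; print(u.min(),u.max(),v.min(),v.max())
i=c['image'][130:370,160:480]; cv2.imwrite('pics/w2c.png',cv2.resize(i[:,:,::-1],(800,600),interpolation=cv2.INTER_CUBIC))
E
```

```text
[-0.46614977 -0.0919723   1.89976344  0.19164181  0.86221354 -0.39595513]
3846
293 355 165 254
```

View pics/w2c.png

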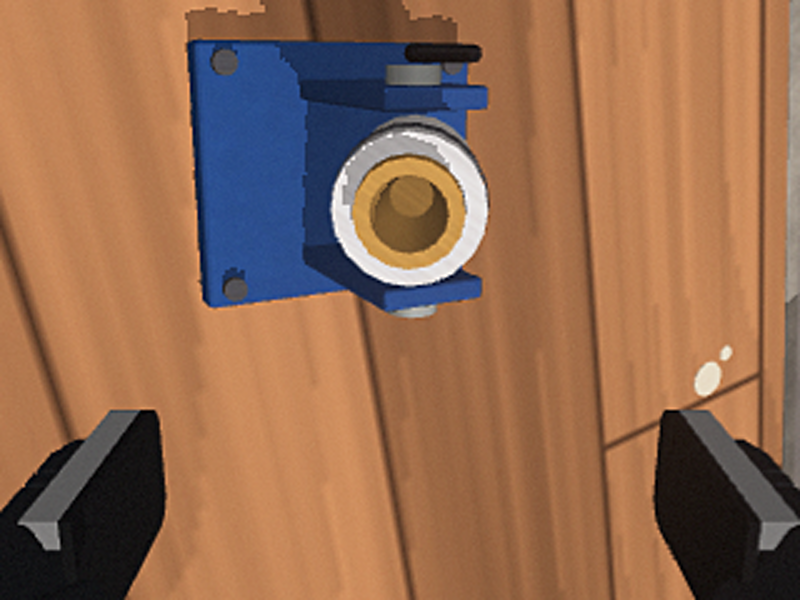

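The brass rim shows as a ring centred at crop (409,211), which is image (324,214), with outer radius about 57 crop px. The aluminium face is centred at about (410,206) with radius 79. I'll fit planes to both rings, and get the yaw from the base plate.

```bash
cat > fit.py <<'E'
from h import *
from scipy.optimize import least_squares
def fitsock(tag,c0,a0):
    c=pickle.load(open(tag+'.pkl','rb')); P=cloud(c); 
    ok=c['range_z']>0; X=P[ok]; hsv=cv2.cvtColor(c['image'],cv2.COLOR_RGB2HSV)[ok].astype(int)
    ctr,a=np.array(c0,float),np.array(a0,float); a/=np.linalg.norm(a)
    brassm=(hsv[:,0]>12)&(hsv[:,0]<26)&(hsv[:,1]>110)
    grey=(hsv[:,1]<60)&(hsv[:,2]>110)
    for it in range(15):
        d=X-ctr; h=d@a; r=np.linalg.norm(d-np.outer(h,a),axis=1); tol=9 if it<4 else 4 if it<8 else 3
        A=X[brassm&(abs(h)<tol)&(r>16.5)&(r<23.5)]; B=X[grey&(abs(h+8)<tol)&(r>24)&(r<32.5)]
        # common normal, two offsets
        Z=np.vstack([A-A.mean(0),B-B.mean(0)]); n=np.linalg.svd(Z,full_matrices=False)[2][2]; n*=np.sign(n[2]); a=n
        hA,hB=A.mean(0)@a,B.mean(0)@a
        # centre: enclosing circles of both in plane
        e1=np.cross([0,1,0],a); e1/=np.linalg.norm(e1); e2=np.cross(a,e1); E=np.stack([e1,e2],1)
        ccA,rA=cv2.minEnclosingCircle((A@E).astype(np.float32)); ccB,rB=cv2.minEnclosingCircle((B@E).astype(np.float32))
        ctr=E@np.array(ccA)+a*hA
    cB=E@np.array(ccB)+a*hB
    print(tag,len(A),len(B),'axis',a.round(4),'lean',np.arccos(a[2]),'yaw',np.arctan2(-a[1],-a[0]),'rim',ctr.round(1),rA,'face',cB.round(1),rB,'dh',hA-hB,'rms',np.std(Z@a))
    return ctr,a,c,P
if __name__=='__main__':
    for t in ('w2','top0','side0'):
        ctr,a,c,P=fitsock(t,[558,-174,141],[-.475,.077,.877])
        hsv=cv2.cvtColor(c['image'],cv2.COLOR_RGB2HSV).astype(int)
        m=(abs(hsv[...,0]-112)<8)&(hsv[...,1]>120)&(abs(P[...,2]-16)<5)&(P[...,1]<-60)&(P[...,1]>-290)&(P[...,0]>450)&(P[...,0]<700)
        print(cv2.minAreaRect(P[m][:,:2].astype(np.float32)))
E
python3 fit.py
```

```text
w2 663 1191 axis [-0.4966  0.0871  0.8636] lean 0.5284568804921179 yaw -0.17361796881025443 rim [ 559.1 -165.3  133.9] 21.973440170288086 face [ 562.8 -166.   126.8] 31.08245277404785 dh 8.041598462114024 rms 0.7303784769431642
((584.1156616210938, -169.2923583984375), (128.78712463378906, 148.68167114257812), 79.9972915649414)
top0 237 424 axis [-0.4892  0.0893  0.8676] lean 0.5204816712136425 yaw -0.1805131651419659 rim [ 559.4 -165.7  134.1] 21.55844497680664 face [ 562.7 -166.5  127.2] 31.268754959106445 dh 7.731429589130869 rms 1.1811688640192017
((584.82958984375, -169.84938049316406), (127.9111328125, 147.73130798339844), 80.01005554199219)
side0 113 153 axis [-0.4861  0.1123  0.8666] lean 0.5223605222645584 yaw -0.22692742002360272 rim [ 560.1 -167.   133.4] 23.322080612182617 face [ 564.3 -166.7  126.8] 31.458227157592773 dh 7.76795100716339 rms 1.2794510061740847
((586.2298583984375, -167.86935424804688), (131.29299926757812, 148.58148193359375), 80.75814056396484)
```

All three cameras agree: lean about 0.525 rad, stand yaw −10°, rim at (559,−165.2,133.9), and this matches the hinge geometry. Next is the grasp.

```bash
python3 - <<'E'
from h import *
p=np.array([590.9,270.1]); r=p/np.linalg.norm(p); o=ori([0,0,-1],[*r,0])
manip.move_to([500,-100,300],ori([0,0,-1],[1,0,0]))
manip.move_to([*p,230],o); manip.move_straight([*p,78],velocity=120); manip.hold(.2)
print(manip.get_obs()['force'])
manip.grip(35); manip.hold(.3); q=manip.get_obs(); print(q['width'],q['grip_force'],q['force'],q['position'])
print(manip.move_straight([*p,270],velocity=120)); manip.hold(.3); q=manip.get_obs(); print(q['width'],q['grip_force'],q['force'],q['position'],q['time_s'])
s=snap('side','s3'); w=snap('wrist','w3')
cv2.imwrite('pics/m3.png',np.hstack([cv2.resize(s['image'][160:460,150:450],(400,400)),cv2.resize(w['image'][150:450,170:470],(400,400))])[:,:,::-1])
E
```

```text
[0.45802831 0.77084362 0.44783463]
43.07432058840279 60.99474459886551 [1.64006798 1.73500922 3.93976024] [591.09670026 270.20518889  78.27695529]
False
43.07560090342267 61.23753771185875 [-0.17366455  0.49931388 -3.60355698] [590.87227373 270.08157104 269.82799916] 10.4
```

View pics/m3.png

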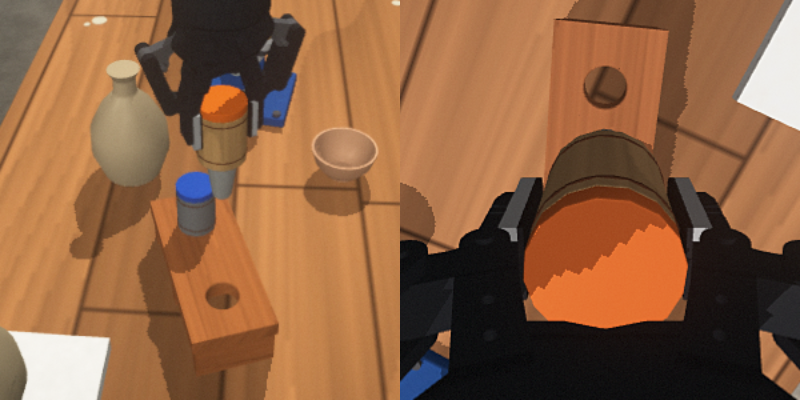

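The chuck is held between the pads with its shank free below it, and the rack hole is empty. I'll check how it sits in the hand numerically.

```bash
python3 - <<'E'
from h import *
for t in('w3','s3'):
    c=pickle.load(open(t+'.pkl','rb')); P=cloud(c); T=Ro.from_rotvec(c['obs']['tcp_rot']).as_matrix()
    X=(P-c['obs']['position'])@T; hsv=cv2.cvtColor(c['image'],cv2.COLOR_RGB2HSV)
    near=(np.linalg.norm(X-[0,0,-42],axis=-1)<35)&(c['range_z']>0)
    m=near&(hsv[...,0]<14)&(hsv[...,1]>180)&(abs(X[...,2]+42)<5)
    Q=X[m]; n=np.linalg.svd(Q-Q.mean(0),full_matrices=False)[2][2]; print(t,len(Q),Q.mean(0),'n',n,Q.min(0),Q.max(0))
    # side wall: fit cylinder axis (r=22) in tool frame
    from scipy.optimize import least_squares
    w=(c['range_z']>0)&(hsv[...,0]>=12)&(hsv[...,0]<25)&(np.hypot(X[...,0],X[...,1])<26)&(X[...,2]>-38)&(X[...,2]<15)
    W=X[w]; 
    f=lambda q:np.hypot(W[:,0]-q[0]-q[2]*(W[:,2]+10),W[:,1]-q[1]-q[3]*(W[:,2]+10))-22
    s=least_squares(f,[0,0,0,0],loss='soft_l1'); print(len(W),s.x,np.std(s.fun))
E
```

```text
w3 10260 [  3.08591132  -0.11181486 -41.57160921] n [ 1.72557601e-02 -7.21198851e-04 -9.99850848e-01] [-17.69700721 -23.68293219 -46.63894666] [ 22.1230972   25.79577635 -37.01599648]
3273 [-5.51426561e-01 -9.00041665e-02  3.11338647e-04  3.96654329e-03] 0.5760234398681631
s3 739 [  2.95721228  -0.37447166 -41.16199065] n [ 0.03466663  0.00905359 -0.99935792] [-22.38785298 -21.19267362 -45.40545182] [ 21.52378317  22.57007544 -37.00802648]
1261 [-2.00484514e+00 -5.72041625e-02  1.77811448e-03 -1.80856207e-03] 1.0236882020351268
```

The chuck is on the tool axis within about 0.5 mm and parallel to it, with the shoulder 18 mm ahead of the TCP. Now I'll carry it over and insert it along the socket axis.

```bash
cat >> h.py <<'E'
yaw=-.1745; th=.525; xs=np.array([np.cos(yaw),np.sin(yaw),0]); A=-np.sin(th)*xs+np.array([0,0,np.cos(th)])
RIM=np.array([558.9,-165.2,133.9]); OR=ori(-A,xs); TX=Ro.from_rotvec(OR).as_matrix()[:,0]
E
python3 - <<'E'
from h import *
sh=lambda h:RIM+A*(h+18)+.3*TX
manip.move_to([500,0,310],ori([0,0,-1],[1,0,0]))
manip.move_to(sh(100),OR); manip.hold(.2)
manip.move_straight(sh(52),velocity=80); manip.hold(.3)
f0=manip.get_obs()['force']; s=snap('side','s4'); w=snap('wrist','w4')
r=manip.move_straight(sh(12),velocity=30,force_limit=5); manip.hold(.2); q=manip.get_obs()
d=q['position']-RIM; print(r,'h',d@A-18,'lat',d@xs,d@TX,'f',q['force']-f0,(q['force']-f0)@A,q['time_s'])
s=snap('side','s5'); w=snap('wrist','w5')
cv2.imwrite('pics/m5.png',np.hstack([cv2.resize(s['image'][100:280,260:440],(400,400)),cv2.resize(w['image'][100:450,145:495],(400,400))])[:,:,::-1])
E
```

```text
False h 12.10336716457876 lat -15.038746093947479 0.2911136231918977 f [-0.28979541  0.05654266  0.17557467] 0.2998926182591698 15.4
```

View pics/m5.png

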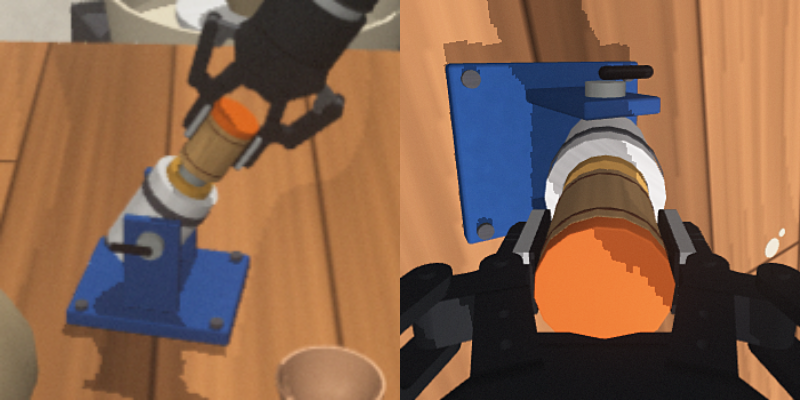

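The shank is in the bore and in line with it, with no contact force and the shoulder 12 mm above the rim. I'll continue gently and then let go.

```bash
python3 - <<'E'
from h import *
sh=lambda h:RIM+A*(h+18)+.3*TX
f0=manip.get_obs()['force']
r=manip.move_straight(sh(2.5),velocity=12,force_limit=4); manip.hold(.2); q=manip.get_obs()
d=q['position']-RIM; print(r,'h',d@A-18,'f',q['force']-f0,(q['force']-f0)@A,q['time_s'])
if d@A-18<6:
    manip.grip(85); manip.hold(.3)
    manip.move_straight(RIM+A*125,velocity=120); manip.hold(.3)
    s=snap('side','s6'); w=snap('wrist','w6'); print(manip.get_obs()['time_s'])
    cv2.imwrite('pics/m6.png',np.hstack([cv2.resize(s['image'][100:280,260:440],(400,400)),cv2.resize(w['image'][100:450,145:495],(400,400))])[:,:,::-1])
    c=w; P=cloud(c); hsv=cv2.cvtColor(c['image'],cv2.COLOR_RGB2HSV); d=P-RIM; h=d@A
    m=(hsv[...,0]<14)&(hsv[...,1]>180)&(abs(h-61)<8)&(np.linalg.norm(d,axis=-1)<75)
    Q=np.stack([d[m]@xs,d[m]@TX,h[m]],1); n=np.linalg.svd(d[m]-d[m].mean(0),full_matrices=False)[2][2]
    E=np.stack([np.cross(TX,A),TX],1)
    print(len(Q),'h',np.median(h[m]),'ctr in-plane',cv2.minEnclosingCircle((d[m]@E).astype(np.float32)),'n.A',n@A, n@E)
E
```

```text
False h 2.56920553969303 f [ 0.77595858 -0.13853718 -0.71612728] -1.0147515503228612 16.6417
18.8583
3294 h 60.7626548722729 ctr in-plane ((-2.2194879055023193, -0.11689083278179169), 21.94482421875) n.A 0.9996226080009024 [-0.02256989  0.01566019]
```

View pics/m6.png

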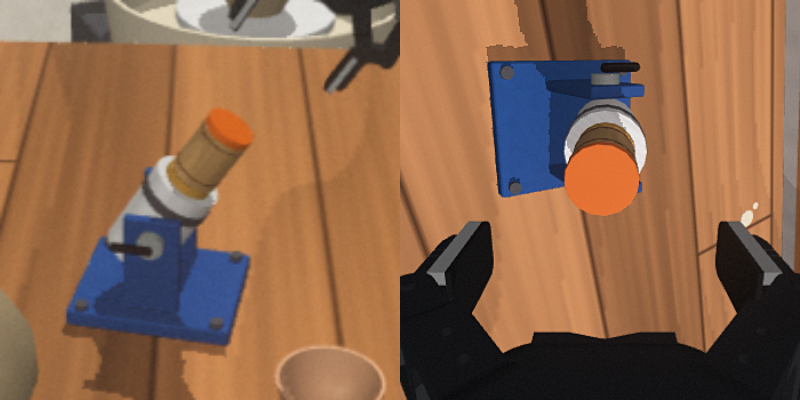

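It stands seated, top 60.8 mm above the rim and leaning slightly within its play, and the gripper is clear. I'll close the fingers and press along the axis.

```bash
python3 - <<'E'
from h import *
manip.grip(0)
off=-1*np.cross(TX,A)
T=lambda h:RIM+A*h+off
manip.move_straight(T(68),velocity=120); manip.hold(.3); f0=manip.get_obs()['force']
r=manip.move_straight(T(57),velocity=10,force_limit=25); q=manip.get_obs(); print(r,(q['position']-RIM)@A,(q['force']-f0)@A,q['force']-f0)
r=manip.move_straight(T(48),velocity=10,force_limit=35); q=manip.get_obs(); print(r,(q['position']-RIM)@A,(q['force']-f0)@A,q['force']-f0)
manip.hold(.3); q=manip.get_obs(); print((q['position']-RIM)@A,(q['force']-f0)@A,q['time_s'])
E
```

```text
False 57.10659153316567 6.8138666570852005 [-3.63127188  1.51242236  5.65089806]
True 52.40848672459969 11.110049337614846 [-5.39949783  1.58947773  9.59933704]
52.4233891335135 11.76504498936226 22.7583
```

It stopped on force at h=52.4, where home would be about 52.8. I'll press once more a little harder, then back off and check.

```bash
cat >> fit.py <<'E'
E
python3 - <<'E'
from h import *
off=-1*np.cross(TX,A); T=lambda h:RIM+A*h+off
r=manip.move_straight(T(47),velocity=10,force_limit=40); q=manip.get_obs(); print(r,(q['position']-RIM)@A,q['force'])
manip.hold(.2)
manip.move_straight(T(130),velocity=120); manip.hold(.3)
s=snap('side','s8'); c=snap('wrist','w8'); print(manip.get_obs()['time_s'])
cv2.imwrite('pics/m8.png',np.hstack([cv2.resize(s['image'][120:240,290:410],(400,400)),cv2.resize(c['image'][150:350,220:420],(400,400))])[:,:,::-1])
P=cloud(c); hsv=cv2.cvtColor(c['image'],cv2.COLOR_RGB2HSV); d=P-RIM; h=d@A; E=np.stack([np.cross(TX,A),TX],1); rr=np.linalg.norm(d@E,axis=-1)
m=(hsv[...,0]<14)&(hsv[...,1]>180)&(abs(h-54)<9)&(rr<40)
n=np.linalg.svd(d[m]-d[m].mean(0),full_matrices=False)[2][2]; print('top h',np.median(h[m]),cv2.minEnclosingCircle((d[m]@E).astype(np.float32)),n@E)
g=(hsv[...,1]<60)&(hsv[...,2]>110)&(rr>24)&(rr<31)&(abs(h+8)<5); print('face h',np.median(h[g]),g.sum())
E
```

```text
True 52.3233886774581 [-11.51424722   2.22665468  11.52569154]
24.5167
top h 52.840950737864 ((-3.8241257667541504, -0.11818963289260864), 21.853900909423828) [-0.0491035  0.0114286]
face h -8.102106279094249 945
```

View pics/m8.png

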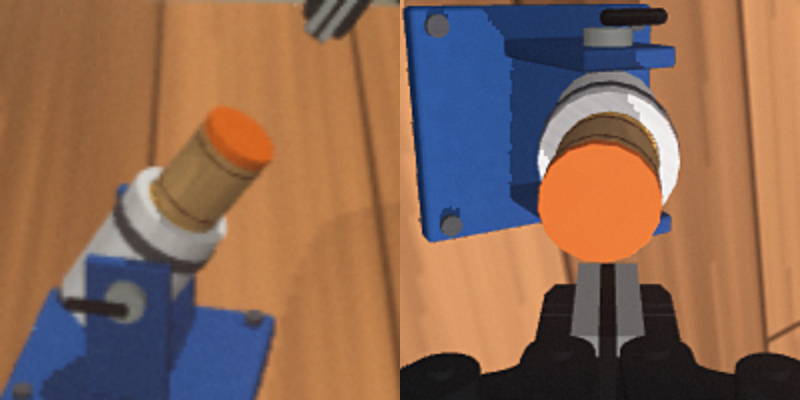

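The top dropped 7.9 mm and now stands 60.9 mm above the face (61 expected), so the sleeve is home. The chuck top seems a little more tipped than before, so I'll check whether the head slipped and measure the chuck's tilt.

```bash
python3 - <<'E'
from h import *
from scipy.optimize import least_squares
E=np.stack([np.cross(TX,A),TX],1)
for t in('w2','w5','w6','w8','top0','s4','s6','s8'):
    c=pickle.load(open(t+'.pkl','rb')); P=cloud(c); hsv=cv2.cvtColor(c['image'],cv2.COLOR_RGB2HSV); d=P-RIM; h=d@A; X=d@E; r=np.linalg.norm(X,axis=-1)
    g=(c['range_z']>0)&(hsv[...,1]<60)&(hsv[...,2]>110)&(r>24.5)&(r<31)&(abs(h+8)<4)
    n=np.linalg.svd(d[g]-d[g].mean(0),full_matrices=False)[2][2]; n*=np.sign(n@A)
    msg=f'{t} face n {g.sum()} h {h[g].mean():.2f} {(n@E).round(4)}'
    w=(c['range_z']>0)&(hsv[...,0]>10)&(hsv[...,0]<25)&(abs(r-22)<6)&(h>0)&(h<50)
    if w.sum()>300 and t!='w2':
        W=np.column_stack([X[w],h[w]])
        for k in range(2):
            f=lambda q:np.hypot(W[:,0]-q[0]-q[2]*W[:,2],W[:,1]-q[1]-q[3]*W[:,2])-22
            s=least_squares(f,[0,0,0,0],loss='soft_l1'); 
        msg+=f' wall {len(W)} {s.x.round(3)} {np.std(s.fun):.2f}'
    print(msg)
E
```

```text
w2 face n 1106 h -8.12 [-0.0033 -0.0003]
w5 face n 1921 h -8.19 [-0.0038  0.0047] wall 2290 [-0.474 -1.215  0.002  0.018] 0.78
w6 face n 919 h -8.21 [-0.0027  0.0081] wall 552 [-0.768 -0.529 -0.027 -0.001] 0.19
w8 face n 883 h -8.14 [-0.0023  0.0051] wall 538 [-1.246 -0.557 -0.05  -0.002] 0.19
top0 face n 406 h -7.79 [0.0033 0.0077]
s4 face n 117 h -9.04 [-0.0072  0.015 ]
s6 face n 115 h -9.00 [-0.0098  0.0293] wall 524 [-0.072 -1.886 -0.025 -0.004] 1.30
s8 face n 111 h -9.12 [-0.0015  0.0254] wall 521 [-0.51  -1.65  -0.044 -0.005] 1.25
```

The head hasn't moved (same face normal), and the sleeve is home. The chuck rests cocked about 0.048 rad downhill, more than its play allows. A gentle press on the uphill side of the top should straighten it.

```bash
python3 - <<'E'
from h import *
from scipy.optimize import least_squares
e=np.cross(TX,A); E=np.stack([e,TX],1); T=lambda h:RIM+A*h+8*e
manip.move_straight(T(60),velocity=120); manip.hold(.3); f0=manip.get_obs()['force']
r=manip.move_straight(T(47),velocity=10,force_limit=35); q=manip.get_obs(); print(r,(q['position']-RIM)@A,(q['force']-f0)@A)
manip.hold(.2); manip.move_straight(T(130),velocity=120); manip.hold(.3)
c=snap('wrist','w9'); s=snap('side','s9'); print(manip.get_obs()['time_s'])
P=cloud(c); hsv=cv2.cvtColor(c['image'],cv2.COLOR_RGB2HSV); d=P-RIM; h=d@A; X=d@E; rr=np.linalg.norm(X,axis=-1)
m=(hsv[...,0]<14)&(hsv[...,1]>180)&(abs(h-54)<9)&(rr<40)
n=np.linalg.svd(d[m]-d[m].mean(0),full_matrices=False)[2][2]; print('top h',np.median(h[m]),cv2.minEnclosingCircle(X[m].astype(np.float32)),n@E)
w=(hsv[...,0]>10)&(hsv[...,0]<25)&(abs(rr-22)<6)&(h>0)&(h<50); W=np.column_stack([X[w],h[w]])
f=lambda q:np.hypot(W[:,0]-q[0]-q[2]*W[:,2],W[:,1]-q[1]-q[3]*W[:,2])-22
print(least_squares(f,[0]*4,loss='soft_l1').x.round(3))
g=(hsv[...,1]<60)&(hsv[...,2]>110)&(rr>24.5)&(rr<31)&(abs(h+8)<4); print('face',h[g].mean())
cv2.imwrite('pics/m9.png',cv2.resize(s['image'][130:230,300:400],(600,600),interpolation=cv2.INTER_CUBIC)[:,:,::-1])
E
```

```text
True 52.68057915625151 9.876749815388836
27.8583
top h 52.87427121420265 ((-3.7044825553894043, -0.3683154881000519), 22.05956268310547) [-0.04617911  0.01210293]
[-1.23  -0.596 -0.05  -0.002]
face -8.119438234289285
```

View pics/m9.png

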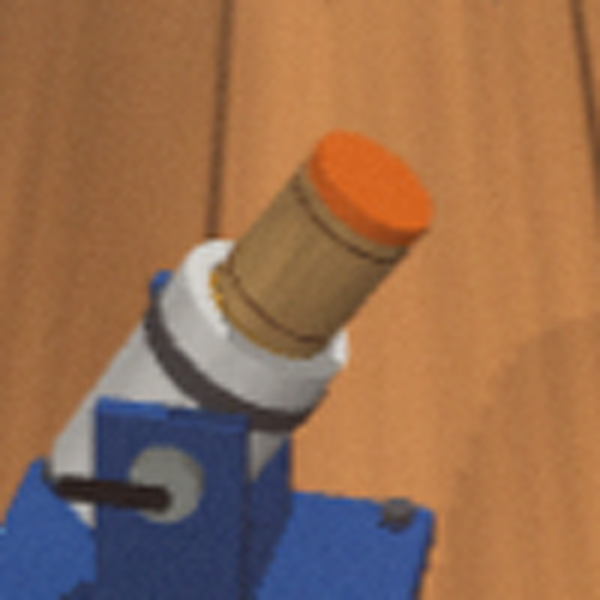

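The reading is unchanged: the sleeve is at its stop, the chuck's height above the face is right, and the head hasn't moved. The small lean is where the chuck rests under gravity, and the second press didn't change it. The robot is clear, so I'm handing in.

```bash
python3 -c "
from workcell import manip
print(manip.hand_in())"
```

```text
the job is handed in; nothing more can be done
None
```

I handed the job in at about 28 s: the orange chuck was stood in the sleeve and let go, then pressed until the sleeve was flush with the socket face. It still leans about 0.05 rad (3°) downhill, which a second press didn't change, and I had no direct check that the taper locked. I left the grey chuck, bowl and vase alone.

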